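# Switch off the drying dock with one clean click and put the dusting wand away

### The job

Switch the drying dock off first: press its round orange dome key just until it clicks (the push-back drops), no further, and let it come up. Then pull the dusting wand out of the dock's cup, lower it head-down right to the bottom of the open glass jar, and only then let go, leaving it standing there. Keep the jar upright and about where it stands, and leave the other things alone.

Things in the scene. Friction and masses are not known exactly. Their poses are not given: they have to be found in the camera images.
- key_top (a point): Centre of the top of the round orange dome key, a cap 50 mm wide, 16 mm proud of the dock (top 41 mm above the console when up). Pressed straight down, its push-back rises to about 5 N at 2 mm, drops (the click) to about 2.2 N at 6 mm, then climbs steeply: 6 N at 8 mm, 14 N at 9 mm, end stop at 9.5 mm. Clicked from 3 mm, too far from 8 mm. Springs back up.
- key (a joint): Travel of the dome key in m: 0 up, positive when pressed down, clicked from 0.003, too far from 0.008.
- dock: Drying dock, fixed to the console: white base 110 mm (x) by 270 mm (y) by 25 mm high, origin at the centre of its underside, z up. The dome key is 75 mm from the centre towards -y; the grey cup is 85 mm towards +y. The cup is round, 50 mm outside and 42 mm inside, its inner floor at 25 mm and its rim at 83 mm above the console.
- wand_center (a point): Centre, half-way up, of the loose dusting wand, which stands upright in the dock's cup: 180 mm long, about 60 to 130 g, a blue rigid head 30 mm in diameter on its lowest 60 mm and above it a round dark wooden handle 22 mm in diameter up to its top. Its z axis runs along it, up the handle.
- wand_foot (a point): Centre of the flat underside of the wand's blue head, 90 mm below wand_center.
- wand_grip (a point): A good place to grip the wand's handle, on its axis 138 mm above its foot (42 mm below its top); the handle is 22 mm thick and round.
- jar_in (a point): Centre of the inner floor of the open glass jar, 8 mm above its underside. Inside it is round, 84 mm in diameter; walls 4 mm; loose, 0.5 to 0.8 kg. Its flip-top lid hangs open outside on its own +x side, below the rim, up to 85 mm from the axis.
- jar_rim (a point): Centre of the jar's open mouth, 110 mm above the console.
- adapter_mid (a point): White plastic record adapter lying on the console, a disc 66 mm in diameter and 12 mm high: a bystander. The point is the centre of its underside.
- gauge_mid (a point): Steel stylus gauge lying on the console, 100 mm long, 28 mm wide, 14 mm high: a bystander. The point is the centre of its underside.
- mug_mid (a point): Blue ceramic mug, 82 mm in diameter and 95 mm high, off to the right: a bystander. The point is the centre of its underside.
There are look-alikes about, which are no part of the job. There is more than one size of the part that bears jar_in; the job needs the largest.

How it is judged:
On the way, in this order (a step that is already met when the one before it is completed fails the run):
1. the dome key is pressed through its click (3 mm or more) while the wand is still in the dock's cup (value of joint key above 0.003 m and z of wand_foot in the frame of dock below 0.05 m), for 0.03 s.
2. the key is let up again while the wand is still in the dock's cup (value of joint key below 0.0015 m and z of wand_foot in the frame of dock below 0.05 m), for 0.05 s.
3. the wand is pulled clear of the dock's cup (z of wand_foot in the frame of dock above 0.085 m), for 0.05 s.
4. still held, the wand is lowered to within 30 mm of the jar's floor (horizontal distance between wand_foot and jar_in below 0.04 m and z of wand_foot in the frame of jar_in below 0.03 m and contact force between the fingers and wand above 0.5 N), for 0.05 s.
At the end, for the whole second after the job is handed in: Wand at rest in the jar, head down: foot within 40 mm of the jar's axis and 20 mm of its floor, leaning under 0.75 rad; jar upright (0.1 rad) and within 60 mm of its start; key up (under 1.5 mm of travel); gauge, adapter, mug within 30 mm of their starts (horizontal distance between wand_foot and jar_in below 0.04 m and z of wand_foot in the frame of jar_in below 0.02 m and angle between wand_center's own z axis and vertical below 0.75 rad and linear speed of wand below 0.05 m/s and angle between jar_in's own z axis and vertical below 0.1 rad and distance of jar_in from where it was at the start of the episode below 0.06 m and value of joint key below 0.0015 m and distance of each of gauge_mid, adapter_mid, mug_mid from where it was at the start of the episode below 0.03 m); the robot touches nothing.
It fails at once if the dome key is pressed 8 mm or more: past its click towards the stop (value of joint key above 0.008 m).
It fails at once if the jar is tipped by more than 0.35 rad (angle between jar_in's own z axis and vertical above 0.35 rad).
It also fails if it takes over 54 s, if anything falls off the work surface, if the arm or the gripper's body presses on something with over 40 N, if the wrist force passes 120 N, or if a joint passes its speed limit or range.

### The arm

A 7-joint arm with a two-finger parallel gripper is mounted at the origin on the work surface. World frame = base frame: x ahead of the robot, y to its left, z up, the work surface at z = 0. Lengths are in m, angles in rad, forces in N, time in s.
With the tool pointing down it reaches from about 0.425 to 0.925 m from the base axis. Payload 6.8 kg.
Tool frame: the origin (TCP) lies midway between the tips of the shut fingers; the grasp point (between the pads) lies 19 mm behind it; x points along the fingers, y is the direction in which the jaws open and shut, and the axes are right-handed (so a half turn about x gives the same grasp; the last joint's range is limited). The gripper opens to 85 mm and grips with 20 to 120 N. Pads are 22 mm wide; open, the fingers measure 114 mm over their backs; the gripper's body (76 mm by 85 mm) begins 54 mm behind the grasp point. The pads swing forward as they close: fully open they stand 13 mm farther back than shut.
Start: joints at [-1.34, 0.477, 0.022, 1.555, -0.011, 1.109, -0.083], TCP at [0.224, 0.637, 0.231] pointing down, gripper open.
Joint ranges: [-2.96, 2.96], [-0.34, 2.1], [-1.41, 1.46], [0.24, 2.44], [-1.37, 4.51], [0.17, 1.92], [-2.96, 2.96]. Speed limits (rad/s): [2.39, 2.39, 3.14, 3.14, 3.14, 3.14, 3.14].

### API

Orientations are given as a rotation vector (axis times angle).
In Python, from bench import r, viewer, nets gives the robot as it stands.
- The arm moves only by the shell command python3 -m pendant 'ROWS' [FORCE]. ROWS is JSON, one flat list of numbers, 5 for each row, row after row: the finger opening in mm, from 0 to 85.4, then the shift along the tool's x, y, z in mm, then the turn about the tool's x in rad. A call has 1 to 20 rows; each row shifts and turns the commanded pose from where the row before left it, along the tool's axes as they then stand; what a row does not reach is not made up. A row lasts 1/8 s, in which the tool goes at most 62.5 mm and 10.7 degrees, less where a joint would pass 70% of its speed; a pose out of reach is approached as far as the arm can. A call with a gripper value outside its range is refused whole. The fingers move at their own pace and stop on an object; FORCE is the grip in N (left out, the last holds). Time passes only in rows, so rows that do not move let the fingers close. It gives the time, the measured TCP pose, the force and the opening at its end, in the units of the state.
- r.get_obs(): the state, without advancing time (a new reading comes with each control period).
- viewer.grab_frame(name): name is "side" or "top" or "wrist"; returns (picture, depth): 400x640x3 uint8, red, green, blue; 400x640 float32, m along the optical axis (not along the pixel's ray), 0 where there is no reading.
- viewer.calibration(name): a dict with "mtx" (3x3 intrinsics, pixels), "distortion" ([k1, k2, p1, p2, k3] as OpenCV has them; the pictures are not rectified), "world_to_cam" (4x4, takes a point from world to camera coordinates). Camera axes: x right, y up, looking along -z (the intrinsics and any distortion apply to the point x, -y, -z); pixel columns grow to the right and rows downward; lengths in m; the calibration is good to about 2 mm. A picture is of the moment at which its call begins: read the wrist's pose just before it. calibration takes no time and is no camera call; for the wrist camera it gives the pose at the moment of the call.
- r.hand_in(): hands the job in, once; it reports no verdict.
Trained networks look in the newest picture that a camera, given by its name, has taken for a name from the list of things; names that differ only in an ending like _2 or _b are one class to them, and where a whole thing is asked for, a point or a joint stands for the part that bears it (a point fixed in the world has none). Each returns a list of dicts, best first, with "score" (0 to 1); they miss things now and then, are a little off and sometimes report something else, mostly with a low value. They report only what shows in the picture. A call takes as long as a camera call. They do not tell look-alikes from the thing itself.
- nets.look_for(name, camera): "location" ([x, y, z] in m, in world coordinates, good to about 4 mm: the middle of the surface that is visible of it).
- nets.silhouettes(name, camera): "mask" (400x640 bool, what is visible of it).
The state is a dict: "clock": time; "joints": joint angles; "qvel": joint speeds; "tau": joint torques, N m; "tcp_pos": TCP position; "orientation": TCP orientation; "contact_force": force on the tool from outside, world axes, zero at the start; "moment": the same for the moment, N m; "grip_width": finger opening in m.
Only numpy, scipy, OpenCV 4.12 (cv2) and the standard library are available. Lean on these libraries where they do the work, as an engineer would, in place of code of your own. Each camera call takes 0.05 s, during which the arm holds its last target. There are 200 camera calls.

## Working session

There is one attempt and no reset: what is moved stays moved. The work goes in short steps, Python scripts to look and compute and a shell command to move; the robot and the scene stay as the last step left them, time stands still between calls to the robot, and variables do not carry over. Pictures are saved under pics/ and viewed, about 8 in all and at most 12, crops included, and the job is handed in when it is done.

```bash
mkdir -p pics; ls
cat > h.py <<'E'
import numpy as np, cv2
from bench import r, viewer, nets
from scipy.spatial.transform import Rotation as R
def save(cam,fn):
    p,d=viewer.grab_frame(cam); cv2.imwrite('pics/'+fn,p[:,:,::-1]); return p,d
def proj(P,cam):
    c=viewer.calibration(cam);T=np.array(c['world_to_cam']);q=T[:3,:3]@np.array(P)+T[:3,3]
    q=np.array([q[0],-q[1],-q[2]])
    return cv2.projectPoints(q.reshape(1,1,3),np.zeros(3),np.zeros(3),np.array(c['mtx']),np.array(c['distortion']))[0].ravel()
def cloud(d,cam,mask):
    c=viewer.calibration(cam);T=np.array(c['world_to_cam']);v,u=np.nonzero(mask&(d>0))
    n=cv2.undistortPoints(np.stack([u,v],1).astype(float).reshape(-1,1,2),np.array(c['mtx']),np.array(c['distortion'])).reshape(-1,2)
    z=d[v,u];q=np.stack([n[:,0]*z,-n[:,1]*z,-z],1)
    return (q-T[:3,3])@T[:3,:3]
def st():
    o=r.get_obs();M=R.from_rotvec(o['orientation']).as_matrix()
    print('t',o['clock'],'tcp',np.round(o['tcp_pos'],4),'F',np.round(o['contact_force'],1),'w',o['grip_width']);print(M.round(3));return o,M
E
python3 - <<'E'
from h import *
st()
ims=[]
for cam in['side','top']:
    p,d=save(cam,cam+'0.png');ims.append(p)
    for n in['key_top','dock','wand_center','jar_in','jar_rim','adapter_mid','gauge_mid','mug_mid']:
        for x in nets.look_for(n,cam)[:4]:
            if x['score']>.3: print(cam,n,round(x['score'],2),np.round(x['location'],3),proj(x['location'],cam).round())
cv2.imwrite('pics/both.png',cv2.resize(np.vstack(ims),(480*1,600))[:,:,::-1])
E
```

```text
pics
t 0.0 tcp [0.2242 0.6361 0.2304] F [-0.4 -0.3 -0.1] w 0.08553311958096872
[[-0.     0.332  0.943]
 [-0.002  0.943 -0.332]
 [-1.    -0.002  0.   ]]
side key_top 0.71 [ 0.466 -0.211  0.04 ] [316. 247.]
side dock 0.7 [ 0.461 -0.152  0.027] [304. 235.]
side dock 0.32 [0.737 0.088 0.016] [341. 157.]
side jar_in 0.95 [0.48  0.109 0.078] [271. 166.]
side jar_in 0.83 [0.309 0.152 0.048] [217. 182.]
side jar_in 0.59 [0.451 0.27  0.049] [244. 146.]
side jar_rim 0.9 [0.473 0.107 0.074] [269. 168.]
side jar_rim 0.83 [0.311 0.153 0.047] [218. 182.]
side adapter_mid 0.64 [ 0.462 -0.153  0.031] [305. 235.]
side adapter_mid 0.63 [0.737 0.086 0.013] [341. 157.]
side gauge_mid 0.53 [ 0.728 -0.15   0.01 ] [377. 204.]
side mug_mid 0.84 [ 0.513 -0.513  0.05 ] [395. 329.]
top key_top 0.82 [ 0.472 -0.206  0.039] [363. 248.]
top key_top 0.65 [ 0.466 -0.05   0.151] [296. 234.]
top dock 0.6 [ 0.464 -0.14   0.024] [336. 247.]
top wand_center 0.69 [ 0.464 -0.051  0.15 ] [297. 235.]
top jar_in 0.87 [0.484 0.134 0.062] [225. 220.]
top jar_in 0.73 [0.455 0.289 0.041] [164. 224.]
top jar_in 0.66 [0.311 0.174 0.043] [197. 289.]
top jar_in 0.52 [ 0.466 -0.047  0.151] [295. 233.]
top jar_rim 0.98 [0.31  0.176 0.043] [196. 289.]
top jar_rim 0.91 [0.484 0.132 0.06 ] [226. 221.]
top jar_rim 0.84 [0.456 0.286 0.044] [165. 223.]
top adapter_mid 0.89 [0.735 0.092 0.011] [264. 134.]
top gauge_mid 0.6 [ 0.731 -0.144  0.009] [351. 148.]
```

View pics/top0.png

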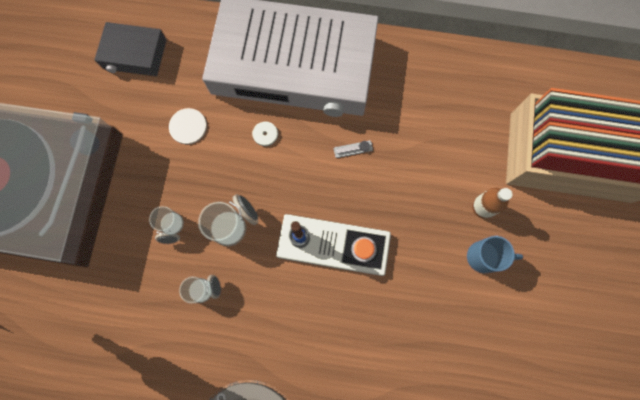

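View pics/side0.png

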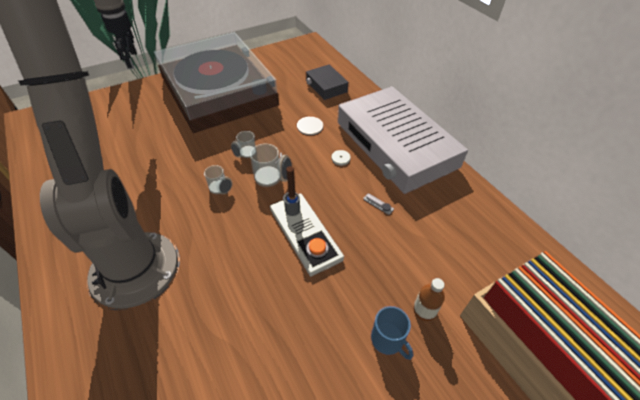

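The top view shows three jars: the large one at (222,222), and smaller ones at (166,224) and (197,290). The largest is the target. There is one wand, at (297,235), and one orange key, at (363,248). The mug and bottle are well to the right. Next I'll measure these closely and check them in one crop.

Run:
```python
from h import *
from scipy.optimize import least_squares
def fit(P):
    s=least_squares(lambda a:np.hypot(P[:,0]-a[0],P[:,1]-a[1])-a[2],[*P[:,:2].mean(0),.03],loss='soft_l1',f_scale=.002);return s.x.round(4)
for cam in['top','side']:
    p,d=viewer.grab_frame(cam)
    for n in['key_top','wand_center','jar_rim']:
        for x in nets.silhouettes(n,cam)[:3]:
            if x['score']<.3: continue
            m=x['mask']; Q=cloud(d,cam,m); print(cam,n,round(x['score'],2),m.sum(),'med',np.median(Q,0).round(4),'zpct',np.percentile(Q[:,2],[2,50,98]).round(3))
            if n=='jar_rim':
                zt=np.percentile(Q[:,2],98)
                for lo in(zt-.01,):
                    T=Q[Q[:,2]>lo]; print('  rim',len(T),fit(T),T[:,2].mean().round(3), 'floor',np.median(Q[Q[:,2]<.03],0).round(3))
            else:
                hsv=cv2.cvtColor(p,cv2.COLOR_RGB2HSV)
                zt=np.percentile(Q[:,2],98);T=Q[Q[:,2]>zt-(.004 if n=='key_top' else .006)];print('  top',len(T),T.mean(0).round(4),'ext',(T.max(0)-T.min(0)).round(3))
    # white dock deck
    if cam=='top':
        Q=cloud(d,cam,np.ones(d.shape,bool));k=(abs(Q[:,2]-.026)<.005)&(Q[:,0]>.35)&(Q[:,0]<.58)&(Q[:,1]>-.34)&(Q[:,1]<.06)
        rect=cv2.minAreaRect(Q[k][:,:2].astype(np.float32));print('dock',k.sum(),rect)
        cv2.imwrite('pics/crop.png',cv2.resize(p[180:310,130:410],None,fx=2.85,fy=2.85,interpolation=2)[:,:,::-1])
```

```text
top key_top 0.69 354 med [ 0.4696 -0.2092  0.0415] zpct [0.028 0.041 0.045]
  top 183 [ 0.4706 -0.208   0.043 ] ext [0.047 0.046 0.006]
top wand_center 0.48 182 med [ 0.4681 -0.0516  0.168 ] zpct [0.064 0.168 0.208]
  top 69 [ 0.4739 -0.0492  0.2058] ext [0.018 0.018 0.009]
top jar_rim 0.83 968 med [0.4567 0.2851 0.0428] zpct [0.002 0.043 0.074]
  rim 198 [0.4602 0.2836 0.0305] 0.07 floor [0.466 0.296 0.008]
top jar_rim 0.78 940 med [0.3127 0.1741 0.0415] zpct [0.002 0.042 0.075]
  rim 201 [0.3105 0.1729 0.0307] 0.07 floor [0.308 0.187 0.007]
top jar_rim 0.63 1999 med [0.4879 0.1348 0.0598] zpct [0.004 0.06  0.112]
  rim 339 [0.4741 0.1365 0.0441] 0.108 floor [0.479 0.148 0.009]
dock 3923 ((0.4717361330986023, -0.13331685960292816), (0.2699261009693146, 0.11032266169786453), 89.02674865722656)
side key_top 0.6 264 med [ 0.4686 -0.2102  0.0413] zpct [0.027 0.041 0.045]
  top 132 [ 0.4711 -0.2071  0.0431] ext [0.043 0.043 0.004]
side wand_center 0.72 2933 med [ 0.4638 -0.1514  0.027 ] zpct [0.009 0.027 0.078]
  top 87 [ 0.4693 -0.0568  0.0806] ext [0.048 0.046 0.017]
side wand_center 0.65 299 med [ 0.4722 -0.0537  0.1431] zpct [0.002 0.143 0.207]
  top 37 [ 0.4747 -0.0489  0.2057] ext [0.019 0.019 0.008]
side jar_rim 0.97 1288 med [0.4794 0.1083 0.0763] zpct [0.007 0.076 0.113]
  rim 200 [0.474  0.1394 0.0444] 0.109 floor [0.458 0.103 0.017]
side jar_rim 0.94 526 med [0.312  0.155  0.0519] zpct [0.013 0.052 0.075]
  rim 123 [0.3113 0.1763 0.03  ] 0.07 floor [0.299 0.158 0.023]
side jar_rim 0.67 469 med [0.4512 0.2703 0.0522] zpct [0.009 0.052 0.075]
  rim 111 [0.4612 0.2869 0.0301] 0.07 floor [0.447 0.266 0.022]
```

View pics/crop.png

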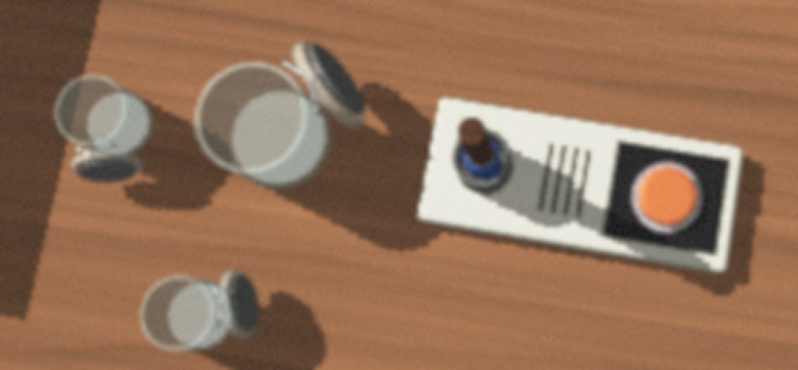

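```bash
python3 -m pendant '[0,-60,0,0,0, 0,0,-24.6,48.6,0, 0,0,-24.6,48.6,0, 0,0,-24.6,48.6,0, 0,0,-24.6,48.6,0, 0,0,-24.6,48.6,0, 0,0,-24.6,48.6,0, 0,0,-51.5,20.2,0, 0,0,-51.5,20.2,0, 0,0,-51.5,20.2,0, 0,0,-51.5,20.2,0, 0,0,-51.5,20.2,0, 0,0,-51.5,20.2,0, 0,0,-51.5,20.2,0, 0,0,-51.5,20.2,0, 0,0,-51.5,20.2,0, 0,0,-51.5,20.2,0, 0,0,-51.5,20.2,0]' 40
cat > to.py <<'E'
import sys
from h import *
o,M=st(); print('tool mm to goal',(M.T@(np.array(eval(sys.argv[1]))-o['tcp_pos'])*1e3).round(1),'q',np.round(o['joints'],2))
E
python3 to.py '[.471,-.208,.06]'
```

```text
clock: 3.55
tcp_pos: [0.4716, -0.2093, 0.2917]
orientation: [0.266, 1.553, -0.265]
contact_force: [1.0, 0.7, 0.3]
grip_width: 0.0002
t 3.55 tcp [ 0.4716 -0.2093  0.2917] F [1.  0.7 0.3] w 0.0001662477115208881
[[ 0.001  0.332  0.943]
 [ 0.     0.943 -0.332]
 [-1.     0.001  0.001]]
tool mm to goal [231.7   0.9  -1.2] q [-0.22  0.16  0.59  1.89 -0.1   1.12  1.64]
```

```bash
python3 -m pendant '[0,50,0.9,-1,0, 0,55,0,0,0, 0,55,0,0,0, 0,45,0,0,0, 0,25,0,0,0, 0,0,0,0,0,0,0,0,0,0]'; python3 to.py '[.471,-.208,.044]'
```

```text
clock: 4.42
tcp_pos: [0.4717, -0.2069, 0.0623]
orientation: [0.266, 1.553, -0.266]
contact_force: [-0.6, -0.2, 0.5]
grip_width: 0.0003
t 4.425 tcp [ 0.4717 -0.2069  0.0623] F [-0.6 -0.2  0.5] w 0.00031290403366293206
[[ 0.002  0.333  0.943]
 [-0.     0.943 -0.333]
 [-1.     0.     0.002]]
tool mm to goal [18.3 -1.3 -0.3] q [-0.07  0.49  0.46  2.09 -0.36  0.63  1.87]
```

```bash
python3 -m pendant '[0,12,-1,0,0, 0,6,0,0,0, 0,0,0,0,0]'; for i in 1; do python3 -m pendant '[0,2,0,0,0, 0,0,0,0,0]'; python3 -m pendant '[0,1.5,0,0,0, 0,0,0,0,0]'; done
```

```text
clock: 4.8
tcp_pos: [0.4703, -0.2073, 0.043]
orientation: [0.266, 1.555, -0.266]
contact_force: [-1.0, -0.5, 0.8]
grip_width: -0.0001
clock: 5.05
tcp_pos: [0.4707, -0.2074, 0.0413]
orientation: [0.266, 1.554, -0.266]
contact_force: [0.4, -0.2, 0.3]
grip_width: -0.0001
clock: 5.3
tcp_pos: [0.4707, -0.2074, 0.04]
orientation: [0.266, 1.554, -0.266]
contact_force: [-0.5, 0.1, 3.5]
grip_width: 0.0
```

```bash
python3 -m pendant '[0,1,0,0,0, 0,0,0,0,0]'; python3 -m pendant '[0,1,0,0,0, 0,0,0,0,0]';python3 -m pendant '[0,1,0,0,0, 0,0,0,0,0]'
```

```text
clock: 5.55
tcp_pos: [0.4707, -0.2075, 0.0389]
orientation: [0.266, 1.554, -0.266]
contact_force: [-0.4, 0.4, 4.6]
grip_width: 0.0003
clock: 5.8
tcp_pos: [0.4707, -0.2075, 0.0378]
orientation: [0.266, 1.554, -0.266]
contact_force: [-1.3, 0.2, 3.6]
grip_width: 0.0004
clock: 6.05
tcp_pos: [0.4707, -0.2074, 0.0367]
orientation: [0.266, 1.554, -0.266]
contact_force: [-0.2, 0.6, 3.7]
grip_width: 0.0002
```

```bash
python3 -m pendant '[0,1,0,0,0, 0,0,0,0,0]'
```

```text
clock: 6.3
tcp_pos: [0.4707, -0.2075, 0.0357]
orientation: [0.266, 1.554, -0.266]
contact_force: [-0.1, -0.4, 1.2]
grip_width: -0.0002
```

Clicked: the push-back rose to 4.6 N, then dropped to 1.2 N at about 5 mm. Now I'll let it up and move over the wand.

```bash
python3 -m pendant '[0,-8,0,0,0, 0,-20,0,0,0, 0,0,0,0,0, 85,-57,0,0,0, 85,-60,0,0,0, 85,-60,0,0,0, 85,-50,0,0,0, 85,0,50,-16.8,0, 85,0,50,-16.8,0, 85,0,50.3,-16.7,0, 85,0,0,0,0]'; python3 to.py '[.474,-.049,.144]'
python3 - <<'E'
from h import *
p,d=save('wrist','w1.png')
for n in['wand_center','key_top']:
    for x in nets.look_for(n,'wrist')[:2]: print(n,x['score'],x['location'])
p,d=viewer.grab_frame('top')
Q=cloud(d,'top',np.ones(d.shape,bool));k=np.hypot(Q[:,0]-.471,Q[:,1]+.208)<.01;print('key z',k.sum(),np.median(Q[k],0) if k.any() else 0)
E
```

```text
clock: 7.68
tcp_pos: [0.4728, -0.0442, 0.29]
orientation: [0.26, 1.557, -0.259]
contact_force: [0.1, -0.9, 0.3]
grip_width: 0.0852
t 7.675 tcp [ 0.4728 -0.0442  0.29  ] F [ 0.1 -0.9  0.3] w 0.08520959133865044
[[-0.001  0.325  0.946]
 [ 0.001  0.946 -0.325]
 [-1.     0.001 -0.002]]
tool mm to goal [146.   -4.2   3. ] q [-0.5   0.08  0.5   1.97 -0.04  1.11  1.25]
wand_center 0.71 [0.4662, -0.0435, 0.1855]
key_top 0.56 [0.4678, -0.2077, 0.0423]
key z 51 [ 0.47122723 -0.20765546  0.04214321]
```

View pics/w1.png

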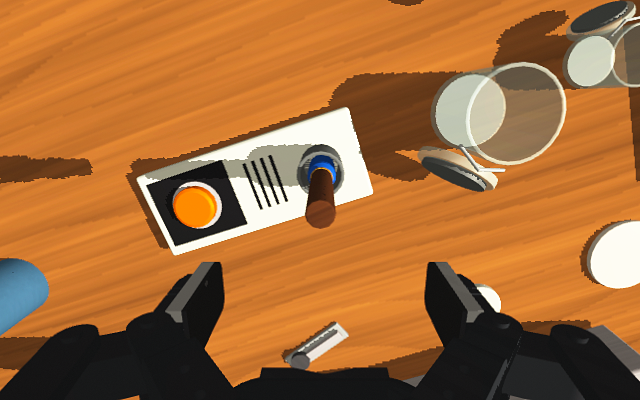

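The wrist view shows the wand at (320,210), midway between the open fingers, and the key is up again (z 0.042). I'll descend and grip.

```bash
python3 -m pendant '[85,20,-4.2,3,0, 85,50,0,0,0, 85,50,0,0,0, 85,26,0,0,0, 85,0,0,0,0]'; python3 to.py '[.474,-.049,.144]'; python3 -m pendant '[0,0,0,0,0, 0,0,0,0,0, 0,0,0,0,0, 0,0,0,0,0, 0,0,0,0,0, 0,0,0,0,0]' 40
```

```text
clock: 8.5
tcp_pos: [0.4729, -0.0554, 0.1432]
orientation: [0.267, 1.558, -0.27]
contact_force: [-0.0, -0.4, 1.2]
grip_width: 0.0849
t 8.5 tcp [ 0.4729 -0.0554  0.1432] F [-0.  -0.4  1.2] w 0.08486168331494588
[[-0.004  0.335  0.942]
 [-0.001  0.942 -0.335]
 [-1.    -0.003 -0.004]]
tool mm to goal [-0.8  6.4 -1.1] q [-0.42  0.29  0.48  2.13 -0.19  0.77  1.41]
clock: 9.25
tcp_pos: [0.4755, -0.0534, 0.1456]
orientation: [0.266, 1.553, -0.265]
contact_force: [0.4, 1.8, 6.0]
grip_width: 0.021
```

```bash
python3 -m pendant '[0,-20,0,0,0, 0,-40,0,0,0, 0,-50,0,0,0, 0,-40,0,0,0, 0,0,0,0,0,0,0,0,0,0]'; python3 to.py '[.474,.138,.296]'
python3 - <<'E'
from h import *
p,d=save('side','s2.png')
cv2.imwrite('pics/s2c.png',cv2.resize(p[60:300,160:400],(600,600))[:,:,::-1])
for cam in['side','top']:
    if cam=='top': viewer.grab_frame(cam)
    for n in ['wand_foot','jar_in']:
        for x in nets.look_for(n,cam)[:2]: print(cam,n,x['score'],x['location'])
E
```

```text
clock: 10.0
tcp_pos: [0.4738, -0.0538, 0.2939]
orientation: [0.266, 1.556, -0.266]
contact_force: [-0.2, -0.4, -1.0]
grip_width: 0.0209
t 10.0 tcp [ 0.4738 -0.0538  0.2939] F [-0.2 -0.4 -1. ] w 0.020876030946396784
[[-0.001  0.332  0.943]
 [ 0.     0.943 -0.332]
 [-1.    -0.    -0.001]]
tool mm to goal [ -2.1 181.  -63.5] q [-0.51  0.08  0.53  1.96 -0.04  1.12  1.27]
side wand_foot 0.88 [0.4642, -0.0636, 0.2297]
side jar_in 0.83 [0.4546, 0.2702, 0.0521]
side jar_in 0.8 [0.4752, 0.1114, 0.0779]
top jar_in 0.79 [0.4815, 0.1785, 0.0896]
top jar_in 0.59 [0.4553, 0.2885, 0.0402]
```

View pics/s2c.png

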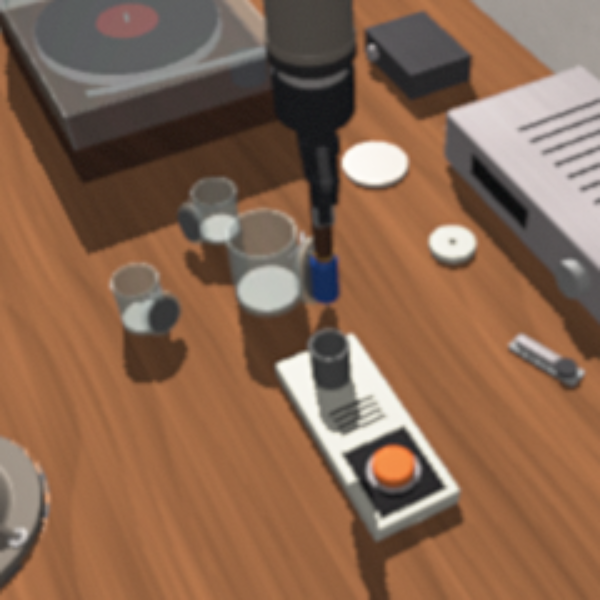

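The crop shows the wand held upright, with its blue head at (322,278). The cup is empty and the jar hasn't moved. I'll go over the jar, slowly for the last part, then measure the head against the rim.

```bash
python3 -m pendant '[0,-2,35,-12.5,0, 0,0,40,-14,0, 0,0,40,-14,0, 0,0,40,-14,0, 0,0,26,-9,0, 0,0,0,0,0, 0,0,0,0,0]'; python3 to.py '[.474,.138,.296]'
python3 - <<'E'
from h import *
from scipy.optimize import least_squares
o=r.get_obs()
for cam in['side','top','wrist']:
    p,d=viewer.grab_frame(cam)
    if cam=='side': cv2.imwrite('pics/s3c.png',cv2.resize(p[60:240,180:360],(600,600),interpolation=2)[:,:,::-1])
    Q=cloud(d,cam,np.ones(d.shape,bool)); c=p[d>0].astype(int)
    k=(np.hypot(Q[:,0]-o['tcp_pos'][0],Q[:,1]-o['tcp_pos'][1])<.05)&(Q[:,2]>.14)&(Q[:,2]<.25)&(c[:,2]>c[:,0]*1.5)&(c[:,2]>50)
    if k.sum()>10:
        B=Q[k];print(cam,'blue',k.sum(),B.mean(0).round(4),np.percentile(B[:,2],[1,99]).round(3))
        f=lambda a:np.hypot(B[:,0]-a[0]-a[2]*(B[:,2]-.2),B[:,1]-a[1]-a[3]*(B[:,2]-.2))-.015
        print('  axis xy,slope',least_squares(f,[*o['tcp_pos'][:2],0,0],loss='soft_l1',f_scale=.002).x.round(4))
    k=(abs(Q[:,2]-.109)<.004)&(np.hypot(Q[:,0]-.474,Q[:,1]-.138)<.06)
    if k.sum()>10:
        P=Q[k];print(cam,'rim',k.sum(),least_squares(lambda a:np.hypot(P[:,0]-a[0],P[:,1]-a[1])-.044,[.474,.138],loss='soft_l1',f_scale=.002).x.round(4))
E
```

```text
clock: 11.18
tcp_pos: [0.4748, 0.137, 0.2964]
orientation: [0.266, 1.555, -0.267]
contact_force: [-0.4, -0.5, -1.7]
grip_width: 0.0212
t 11.175 tcp [0.4748 0.137  0.2964] F [-0.4 -0.5 -1.7] w 0.021165925036481462
[[-0.001  0.333  0.943]
 [-0.001  0.943 -0.333]
 [-1.    -0.001 -0.   ]]
tool mm to goal [ 0.4  0.7 -1.1] q [-0.74  0.11  0.36  1.91 -0.04  1.13  0.87]
side blue 147 [0.471  0.1295 0.2113] [0.18  0.237]
  axis xy,slope [0.4741 0.1412 0.0157 0.0071]
side rim 152 [0.4742 0.1398]
top blue 93 [0.4666 0.1274 0.2166] [0.191 0.237]
  axis xy,slope [ 0.4738  0.1371  0.0671 -0.0365]
top rim 206 [0.474  0.1376]
wrist blue 1185 [0.4646 0.1414 0.2178] [0.179 0.235]
  axis xy,slope [ 0.4748  0.1379  0.0384 -0.0337]
wrist rim 1105 [0.4739 0.139 ]
```

View pics/s3c.png

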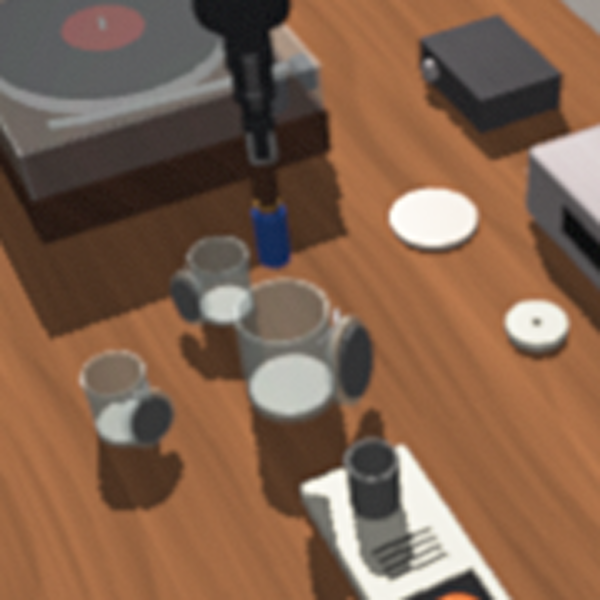

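The head at (270,235) hangs over the jar's mouth, and its axis is within about 2 mm of the rim centre. The foot is at z≈0.178, so the floor is about 170 mm below.

```bash
python3 -m pendant '[0,30,0,0,0, 0,40,0,0,0, 0,40,0,0,0, 0,30,0,0,0, 0,15,0,0,0, 0,0,0,0,0,0,0,0,0,0]'; python3 -m pendant '[0,5,0,0,0, 0,3,0,0,0, 0,0,0,0,0]';python3 -m pendant '[0,3,0,0,0, 0,0,0,0,0]'
```

```text
clock: 12.2
tcp_pos: [0.4757, 0.1381, 0.1429]
orientation: [0.267, 1.553, -0.265]
contact_force: [0.1, -0.3, -0.3]
grip_width: 0.0211
clock: 12.58
tcp_pos: [0.4747, 0.1379, 0.1337]
orientation: [0.266, 1.555, -0.266]
contact_force: [-0.1, 0.3, -1.0]
grip_width: 0.0212
clock: 12.82
tcp_pos: [0.4747, 0.1379, 0.1306]
orientation: [0.266, 1.555, -0.266]
contact_force: [0.7, -0.3, -1.3]
grip_width: 0.0211
```

```bash
for i in 1; do python3 -m pendant '[0,2,0,0,0, 0,0,0,0,0]'|grep -E 'tcp|force'; python3 -m pendant '[0,1.5,0,0,0, 0,0,0,0,0]'|grep -E 'tcp|force'; done
```

```text
tcp_pos: [0.4749, 0.1379, 0.1287]
contact_force: [-0.1, -0.5, -1.1]
tcp_pos: [0.4758, 0.1385, 0.1284]
contact_force: [-1.2, -0.2, 8.0]
```

The floor is reached (8 N at TCP z 0.128). I'll ease off, release and withdraw.

```bash
python3 -m pendant '[0,-0.8,0,0,0, 0,0,0,0,0]'|grep -E 'tcp|force'; python3 -m pendant '[26,0,0,0,0, 32,0,0,0,0, 45,0,0,0,0, 60,0,0,0,0, 60,0,0,0,0, 60,0,0,0,0]'
python3 - <<'E'
from h import *
p,d=save('side','s4.png')
cv2.imwrite('pics/s4c.png',cv2.resize(p[60:240,180:360],(600,600),interpolation=2)[:,:,::-1])
E
```

```text
tcp_pos: [0.4752, 0.1381, 0.1284]
contact_force: [0.3, 0.6, 3.6]
clock: 14.32
tcp_pos: [0.4748, 0.138, 0.1281]
orientation: [0.266, 1.554, -0.266]
contact_force: [-0.5, -0.4, 0.0]
grip_width: 0.0604
```

View pics/s4c.png

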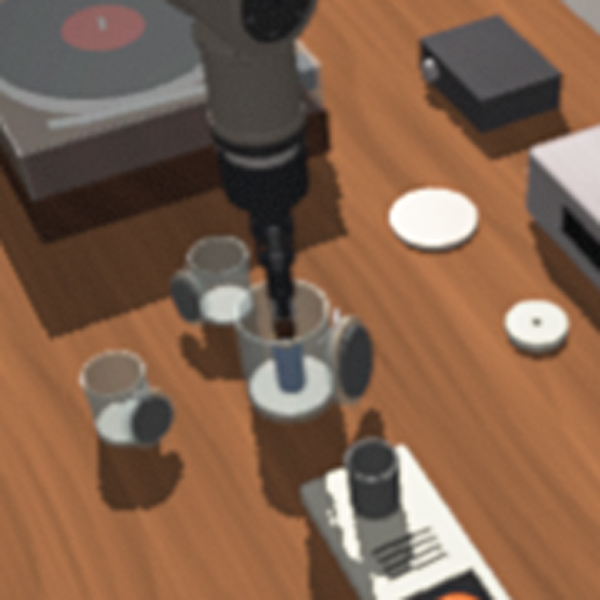

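The wand's head stands on the jar floor at (290,370) and the fingers are off it. I'll withdraw straight up.

```bash
python3 -m pendant '[60,-10,0,0,0, 60,-40,0,0,0, 60,-50,0,0,0, 60,-50,0,0,0, 60,-30,0,0,0, 60,0,0,0,0, 60,0,0,0,0]'
python3 - <<'E'
from h import *
st()
p,d=save('side','s5.png')
cv2.imwrite('pics/s5c.png',cv2.resize(p[60:240,180:360],(600,600),interpolation=2)[:,:,::-1])
for n in['wand_center','key_top','adapter_mid','gauge_mid','mug_mid','jar_rim']:
    for x in nets.look_for(n,'side')[:2]: print(n,round(x['score'],2),np.round(x['location'],3))
E
```

```text
clock: 15.25
tcp_pos: [0.4744, 0.1377, 0.3077]
orientation: [0.266, 1.555, -0.266]
contact_force: [-0.3, -0.1, 0.2]
grip_width: 0.0601
t 15.25 tcp [0.4744 0.1377 0.3077] F [-0.3 -0.1  0.2] w 0.06014483576662594
[[-0.001  0.332  0.943]
 [-0.     0.943 -0.332]
 [-1.    -0.    -0.   ]]
wand_center 0.58 [0.47  0.134 0.141]
key_top 0.49 [ 0.468 -0.21   0.043]
key_top 0.45 [0.476 0.103 0.074]
adapter_mid 0.72 [0.738 0.089 0.014]
adapter_mid 0.36 [0.469 0.13  0.143]
gauge_mid 0.49 [ 0.73  -0.152  0.013]
mug_mid 0.97 [ 0.51  -0.512  0.052]
jar_rim 0.96 [0.474 0.103 0.073]
jar_rim 0.77 [0.455 0.267 0.055]
```

View pics/s5c.png

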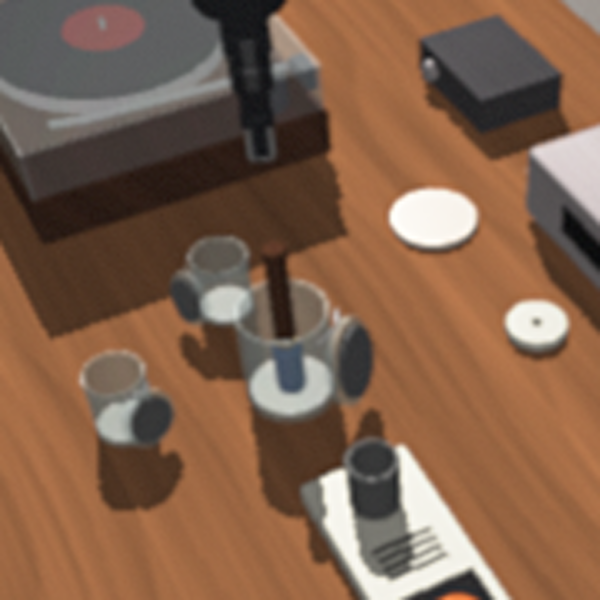

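The wand stands upright in the large jar, with its handle at (280,290) and head at (290,370). The gripper is clear and everything else is in place.

```bash
python3 -c "
from bench import r
print(r.hand_in())"
```

```text
the job is handed in; nothing more can be done
None
```

The drying dock is switched off and the dusting wand is standing head-down in the largest glass jar. I handed the job in after about 15 s of robot time; it reports no verdict.

- **Key:** I pressed it in 1–2 mm steps to about 5 mm of travel. The push-back rose to 4.6 N and then dropped to 1.2 N, which is the click. It came back up: its top measured z ≈ 0.042 m, the same as at the start.
- **Wand:** I pulled it straight out of the cup and centred it over the jar to within about 2 mm. I lowered it until it touched the jar floor at 8 N, eased off, and only then let go.
- **Last checks:** The final side picture shows the wand upright in the jar and the gripper well clear, with no force beyond sensor noise. The jar, adapter, gauge and mug read within about 7 mm of their starting positions, roughly the detector's accuracy.
- **Disagreements:** The networks gave a few false, low-scoring hits, such as a "key" on the jar and an "adapter" on the wand. I dismissed these against the pictures. No check failed.

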